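Free the stuck slug from the ejector stand

TASK

A moulded slug is stuck in the tube of the ejector stand, and the spring-loaded captive screw on top bars its way out. Pull the screw up by its T-handle, drive it anticlockwise on its quick thread as far as it goes so that it stays up, then push the slug right out of the far end of the tube with the ejector rod, without touching the slug with the fingers. Leave the slug lying on the landing, and take the rod back out and lay it flat on the bench.

Things in the scene. Friction and masses are not known exactly. Their poses are not given: they have to be found in the camera images.
- ejector: ejector stand, bolted down: grey base plate 178 x 84 x 10 mm (local x -55 to 123 mm) with a level steel tube, screw housing and landing. Origin on the bench below the tube's middle; x = direction in which the slug goes out, z up. Tube: x -50 to 50 mm, bore 41, outside 51 mm, axis 48 mm up. Housing: x 1 to 59 mm, y +-33 mm, top at 76 mm. The captive screw stands upright at x = 36 mm
- bore_in (a point): centre of the tube's entry mouth (the end away from the landing), on the tube axis, 48 mm above the bench; axes as the stand's
- bore_out (a point): centre of the tube's exit mouth, on the tube axis, where the landing begins; axes as the stand's
- landing (a point): middle of the landing's floor, 26 mm above the bench: a trough beyond the tube, 68 mm long (from the exit mouth to an end stop), 42 mm wide, sides 46 mm above the bench; axes as the stand's
- tbar (a point): centre of the captive screw's T-handle: a dark steel bar 62 mm long, 12 mm thick, 16 mm high, on a 12 mm spindle; x along the bar, z up. At rest the bar lies along the stand's x and its centre is 145 mm above the bench. Below it a disc of 46 mm diameter, its top 27 mm under the bar's centre. The bar rises and turns with the screw
- screw_lift (a joint): how far the captive screw is pulled up, m: 0 at rest, held down by a spring (with its weight 5 N at 0, 10 N at 17 mm). At rest its foot reaches 15.5 mm down into the bore. Near its rest angle it can be pulled up 13 mm, to a stop; above 9 mm its two dogs are level with the start of the thread. Let go before it is turned, it springs back
- screw_turn (a joint): turn of the screw, rad, anticlockwise from above: 0 to 0.1 at rest (locked while down), stop at 1.4. Pulled up 9 to 13 mm it turns freely to 0.33, then the thread leads it: from 0.33 to 1.15 the lift must rise a further 8 mm with the turn (10 mm per rad, 4 mm play); from 1.15 on the thread is level and holds the screw up by itself at 17 mm, its foot clear of the bore
- rod_grip (a point): centre of the ejector rod's handle, a black block 70 mm long, 30 x 30 mm, 15 mm above the bench when lying; x points along the rod to its tip. Rod 205 mm long in all: a 14 mm steel shank with a 24 mm pusher disc at its end, whose face is 170 mm from this point. 0.2 kg, balanced within the handle
- rod_tip (a point): centre of the face of the rod's pusher disc, on the rod's axis, 170 mm from the handle's centre
- slug_mid (a point): centre of the stuck slug, a black resin cylinder of 38 mm diameter, 40 mm long, lying along the tube inside the bore, short of the screw's foot; x is its long axis

How it is judged:
On the way, in this order (a step that is already met when the one before it is completed fails the run):
1. the captive screw is pulled up and driven anticlockwise to the level end of its thread, the slug still in the tube (value of joint screw_turn above 1.15 rad and value of joint screw_lift above 0.0145 m and x of slug_mid in the frame of ejector below 0.04 m), for 0.2 s.
2. the slug is wholly out of the tube, on the landing (x of slug_mid in the frame of bore_out above 0.02 m and value of joint screw_turn above 1.15 rad), for 0.2 s.
At the end, for the whole second after the job is handed in: The slug rests on the landing, its centre at least 19.5 mm beyond the exit mouth; the screw stays up by itself at the end of its thread (turn over 1.15 rad, lift over 14.5 mm); the rod lies still and flat on the bench (handle centre below 22 mm, tip below 26 mm) (x of slug_mid in the frame of bore_out between 0.0195 and 0.06 m and distance between slug_mid and landing below 0.035 m and linear speed of each of slug, rod below 0.02 m/s and value of joint screw_turn above 1.15 rad and value of joint screw_lift above 0.0145 m and height (world z) of rod_grip below 0.022 m and height (world z) of rod_tip below 0.026 m); the robot touches nothing.
It fails at once if the fingers touch the slug (contact force between the fingers and slug above 1 N).
It also fails if it takes over 54 s, if anything falls off the work surface, if the arm or the gripper's body presses on something with over 40 N, if the wrist force passes 120 N, or if a joint passes its speed limit or range.

ROBOT

A 7-joint arm with a two-finger parallel gripper is mounted at the origin on a cart in front of the work surface, level with it; the furniture and walls round the work are solid. World frame = base frame: x ahead of the robot, y to its left, z up, the work surface at z = 0. Lengths are in m, angles in rad, forces in N, time in s.
With the tool pointing down it reaches from about 0.35 to 0.9 m from the base axis. Payload 19.9 kg.
Tool frame: the origin (TCP) lies midway between the tips of the shut fingers; the grasp point (between the pads) lies 19 mm behind it; z points along the fingers, y is the direction in which the jaws open and shut (so a half turn about z gives the same grasp; the last joint's range is limited). The gripper opens to 94 mm and grips with 3 to 60 N. Pads are 16 mm wide; open, the fingers measure 119 mm over their backs; the gripper's body (75 mm by 177 mm) begins 78 mm behind the grasp point.
Start: joints at [1.173, 0.417, -0.01, 1.614, 0.005, 1.111, -0.053], TCP at [0.218, -0.586, 0.205] pointing down, gripper open.
Joint ranges: [-2.81, 2.81], [-0.39, 2.02], [-1.27, 1.25], [0.06, 2.57], [-1.19, 4.33], [0.19, 2], [-2.82, 2.82]. Speed limits (rad/s): [1.89, 1.89, 2.39, 2.39, 3.01, 3.01, 3.01].

INTERFACE

Orientations are given as a unit quaternion [x, y, z, w].
In Python, from cell import get_obs, grab_frame, camera_info, ticket, nets gives the robot as it stands. The module is installed in compiled form; this text tells all that it offers.
- The arm moves only by the tool drive_tool, never from a script. Its argument "increments" is text: rows parted by semicolons, each of 7 numbers parted by spaces: the shift along the tool's x, y, z in units of 25 mm (1.0 is 25 mm), then the turn, a rotation vector about the tool's x, y, z in units of 5 degrees (1.0 is 5 degrees), then the closure, from 0 (fully open) to 1 (shut). In form: dx dy dz ax ay az hand; .... A call has 1 to 10 rows; each row shifts and turns the commanded pose from where the row before left it, along the tool's axes as they then stand; what a row does not reach is not made up. A row lasts 1/12 s, in which the tool goes at most 41.7 mm and 7.16 degrees, less where a joint would pass 70% of its speed; a pose out of reach is approached as far as the arm can. A call is refused whole if a number of a shift passes 1 or a number of a turn 1, either way. A call with a gripper value outside its range is refused whole. The fingers move at their own pace and stop on an object; "grip_force" is the grip in N (left out, the last holds). Time passes only in rows, so rows that do not move let the fingers close. It gives the time, the measured TCP pose, the force and the opening at its end, in the units of the state.
- get_obs(): the state, without advancing time (a new reading comes with each control period).
- grab_frame(name): name is "scene" or "side" or "wrist"; returns the picture (384x512x3 uint8, red, green, blue); there is no depth.
- camera_info(name): a dict with "fx", "fy", "cx", "cy" (pixels), "xyz" and "orientation" of the camera in the world. Camera axes: x right, y down, z forward; pixel columns grow to the right and rows downward; lengths in m; the calibration is good to about 2 mm. A picture is of the moment at which its call begins: read the wrist's pose just before it. camera_info takes no time and is no camera call; for the wrist camera it gives the pose at the moment of the call.
- ticket.sign_off(): hands the job in, once; it reports no verdict.
Trained networks look in the newest picture that a camera, given by its name, has taken for a name from the list of things; names that differ only in an ending like _2 or _b are one class to them, and where a whole thing is asked for, a point or a joint stands for the part that bears it (a point fixed in the world has none). Each returns a list of dicts, best first, with "score" (0 to 1); they miss things now and then, are a little off and sometimes report something else, mostly with a low value. They report only what shows in the picture. A call takes as long as a camera call.
- nets.outline_of(thing, camera): "pixels" (384x512 bool, what is visible of it) and "extent" ([left, top, right, bottom] in pixels, round what is visible of it).
The state is a dict: "t": time; "joints": joint angles; "dq": joint speeds; "effort": joint torques, N m; "eef_pos": TCP position; "ee_rot": TCP orientation; "ft_force": force on the tool from outside, world axes, zero at the start; "moment": the same for the moment, N m; "finger_gap": finger opening in m.
Only numpy, scipy, OpenCV 4.12 (cv2) and the standard library are available. Lean on these libraries where they do the work, as an engineer would, in place of code of your own. Each camera call takes 0.05 s, during which the arm holds its last target. There are 200 camera calls.

## Working session

There is one attempt and no reset: what is moved stays moved. The work goes in short steps, Python scripts to look and compute and a tool call to move; the robot and the scene stay as the last step left them, time stands still between calls to the robot, and variables do not carry over. Pictures are saved under pics/ and viewed, about 8 in all and at most 12, crops included, and the job is handed in when it is done.

Besides the shell and the picture viewer there is one more tool, called after "Request:" by a JSON object that holds its "api" and its "payload", one argument or row to a line. drive_tool: Moves the arm, as the interface text tells. Its arguments: {"type":"object","properties":{"increments":{"type":"string"},"grip_force":{"type":"number"}},"required":["increments"]}

```bash
mkdir -p pics
cat > h.py <<'E'
import numpy as np,cv2
from scipy.spatial.transform import Rotation as R
from cell import get_obs,grab_frame,camera_info,ticket,nets
def cam(n):
    c=camera_info(n);return c,R.from_quat(c['orientation']).as_matrix(),np.array(c['xyz'])
def unproj(n,u,v,z):
    c,M,p=cam(n);d=M@np.array([(u-c['cx'])/c['fx'],(v-c['cy'])/c['fy'],1]);return p+d*(z-p[2])/d[2]
def proj(n,P):
    c,M,p=cam(n);q=(np.atleast_2d(P)-p)@M;return np.c_[c['fx']*q[:,0]/q[:,2]+c['cx'],c['fy']*q[:,1]/q[:,2]+c['cy']]
def save(n,name):
    f=grab_frame(n);cv2.imwrite('pics/'+name,cv2.cvtColor(f,cv2.COLOR_RGB2BGR));return f
E
python3 - <<'E'
from h import *
o=get_obs();print({k:np.round(v,3) for k,v in o.items()})
ims=[]
for n in('scene','side'):
    f=grab_frame(n);c=camera_info(n);print(n,c)
    for t in('ejector','tbar','rod_grip'):
        for r in nets.outline_of(t,n)[:2]:
            m=r['pixels'];ys,xs=np.nonzero(m);print(t,round(r['score'],2),r['extent'],xs.mean(),ys.mean(),m.sum())
            f=f.copy()
            cs,_=cv2.findContours(m.astype(np.uint8),0,1);cv2.drawContours(f,cs,-1,(255,0,0) if t=='tbar' else (0,255,0),1)
    ims.append(f)
cv2.imwrite('pics/a.png',cv2.resize(np.vstack(ims)[...,::-1],None,fx=.78,fy=.78))
cv2.imwrite('pics/s1.png',cv2.resize(ims[0][...,::-1],(800,600)));cv2.imwrite('pics/s2.png',cv2.resize(ims[1][...,::-1],(800,600)))
E
```

```text
{'t': np.float64(0.0), 'joints': array([ 1.172,  0.418, -0.01 ,  1.614,  0.005,  1.111, -0.053]), 'dq': array([-0.002,  0.001, -0.001, -0.   ,  0.001, -0.   , -0.   ]), 'effort': array([ 3.0000e-03, -8.5124e+01,  6.4100e-01, -4.2600e+01, -4.9000e-02,
        1.8000e-02,  0.0000e+00]), 'eef_pos': array([ 0.218, -0.585,  0.205]), 'ee_rot': array([ 0.984,  0.177, -0.   , -0.001]), 'ft_force': array([-0.051,  0.478, -0.432]), 'moment': array([ 0.026,  0.07 , -0.018]), 'finger_gap': np.float64(0.094)}
scene {'fx': 452.03694698929183, 'fy': 452.03694698929183, 'cx': 253.79081277288134, 'cy': 185.01271278141695, 'xyz': array([ 0.15277036, -1.04996773,  0.61937518]), 'orientation': array([ 0.83039325, -0.20475437,  0.11040164, -0.50629456])}
ejector 0.88 [239.9, 150.6, 276.7, 224.5] 257.4697064334791 194.29169269206747 1601
tbar 0.79 [247.8, 147.0, 267.2, 177.9] 257.037037037037 164.23280423280423 189
rod_grip 0.88 [218.2, 237.8, 285.7, 293.6] 242.20766378244747 267.86526576019776 809
side {'fx': 430.3158617817858, 'fy': 430.3158617817858, 'cx': 254.6691756726615, 'cy': 185.71338506099642, 'xyz': array([ 0.36794946, -0.87973631,  0.66071112]), 'orientation': array([ 0.88983829, -0.11765581,  0.05854296, -0.43694125])}
ejector 0.56 [252.9, 131.7, 298.3, 219.6] 276.0911992704058 181.91108071135432 2193
tbar 0.67 [267.3, 130.0, 289.8, 159.4] 277.7216494845361 148.66323024054984 291
rod_grip 0.76 [203.0, 238.9, 291.7, 300.5] 237.05403348554034 273.41400304414003 1314
rod_grip 0.54 [253.3, 130.2, 294.3, 215.9] 275.95583038869256 181.9589222614841 2264
```

View pics/s1.png

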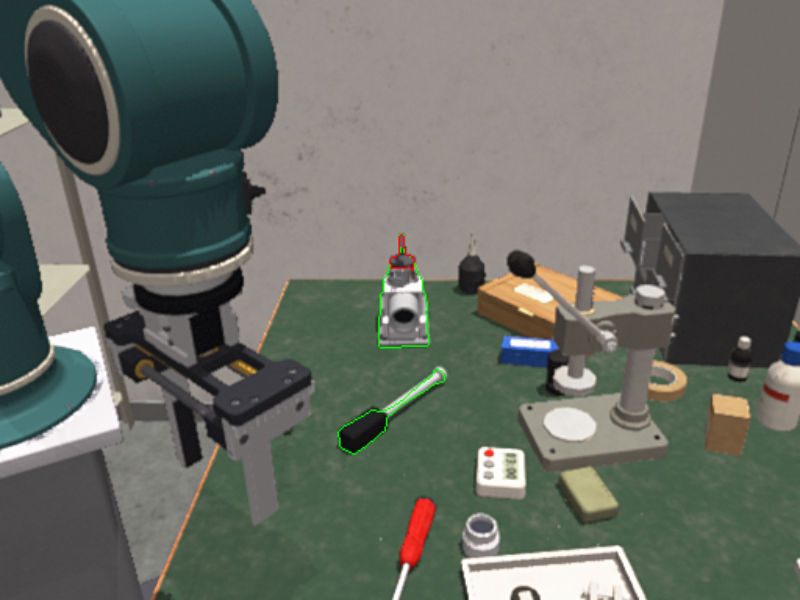

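View pics/s2.png

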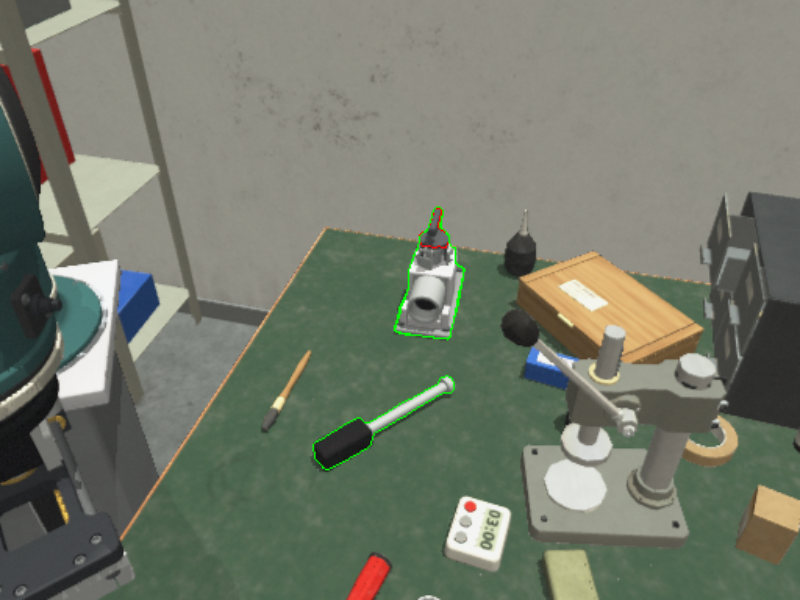

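The stand is seen end-on (entry mouth facing the cameras at about scene (404,316), side (427,302)). The T-bar is on top of it, and the rod lies on the bench in front with its tip away. The masks agree with the pictures. Next I fit the poses from the silhouettes.

```bash
cat >> h.py <<'E'
from scipy.optimize import minimize
def box(a,b): return np.array([[x,y,z] for x in(a[0],b[0]) for y in(a[1],b[1]) for z in(a[2],b[2])],float)
def cyl(ax,c,r,l0,l1):
    t=np.linspace(0,2*np.pi,20);out=[]
    for l in(l0,l1):
        for q in t:
            s=[r*np.cos(q),r*np.sin(q)]
            out.append([l,c[1]+s[0],c[2]+s[1]] if ax=='x' else [c[0]+s[0],c[1]+s[1],l])
    return np.array(out)
ROD=[box((-35,-15,-15),(35,15,15)),cyl('x',(0,0,0),7,35,170),cyl('x',(0,0,0),12,164,170)]
STAND=[box((-55,-42,0),(123,42,10)),cyl('x',(0,0,48),25.5,-50,50),box((1,-33,10),(59,33,76)),cyl('z',(36,0),23,112,118),cyl('z',(36,0),6,76,140),box((5,-6,137),(67,6,153)),box((50,-26,10),(121,26,46))]
def place(pts,x,y,z,yaw): return R.from_euler('z',yaw).apply(pts/1000)+[x,y,z]
def sil(n,parts,x,y,z,yaw,S=4):
    m=np.zeros((384*S,512*S),np.uint8)
    for p in parts:
        uv=(proj(n,place(p,x,y,z,yaw))*S).astype(np.int32);cv2.fillConvexPoly(m,cv2.convexHull(uv),255)
    return cv2.resize(m,(512,384),interpolation=cv2.INTER_AREA)/255.
def fit(masks,parts,z,x0):
    def cost(q): return sum((np.abs(cv2.GaussianBlur(sil(n,parts,q[0],q[1],z,q[2]),(0,0),2)-cv2.GaussianBlur(m.astype(float),(0,0),2))).sum()/m.sum() for n,m in masks.items())
    r=minimize(cost,x0,method='Nelder-Mead',options=dict(initial_simplex=[x0,np.add(x0,[.02,0,0]),np.add(x0,[0,.02,0]),np.add(x0,[0,0,.15])],xatol=2e-4,fatol=1e-4,maxiter=150));return r.x,r.fun
E
python3 - <<'E'
from h import *
M={};E={}
for n in('scene','side'):
    grab_frame(n)
    M[n]=nets.outline_of('rod_grip',n)[0]['pixels'];E[n]=nets.outline_of('ejector',n)[0]['pixels']|nets.outline_of('tbar',n)[0]['pixels']
s=.64
h=unproj('side',343*s,443*s,.015);t=unproj('side',446*s,385*s,.015);print('rod guess',h,t)
yw=np.arctan2(*(t-h)[1::-1])
q,f=fit(M,ROD,.015,[h[0],h[1],yw]);print('rod',q.round(4),f)
for n in M: print(n,fit({n:M[n]},ROD,.015,q))
b=unproj('side',423*s,334*s,0);print('base front',b)
yw=np.pi/2
q2,f=fit(E,STAND,0,[b[0],b[1]+.055,yw]);print('stand',q2.round(4),f)
for n in E: print(n,fit({n:E[n]},STAND,0,q2))
ims=[]
for n in M:
    f=grab_frame(n).copy()
    for p,z,Q in((ROD,.015,q),(STAND,0,q2)):
        for a in p:
            cv2.polylines(f,[cv2.convexHull(proj(n,place(a,Q[0],Q[1],z,Q[2])).astype(np.int32))],True,(255,0,0),1)
    ims.append(cv2.resize(f[120:310,190:310],None,fx=3.1,fy=3.1))
cv2.imwrite('pics/fit.png',np.hstack(ims)[...,::-1])
E
```

```text
rod guess [ 0.44316972 -0.34858313  0.015     ] [ 0.59460994 -0.28841721  0.015     ]
rod [ 0.443  -0.3509  0.3865] 0.23353804087082047
scene (array([ 0.44202041, -0.35238847,  0.38874902]), np.float64(0.14274149050776683))
side (array([ 0.44359895, -0.35043311,  0.38769809]), np.float64(0.07595973682138994))
base front [ 0.59990605 -0.16639975  0.        ]
stand [ 0.62   -0.1232  1.1167] 0.2560060103129015
scene (array([ 0.61722128, -0.12620746,  1.1112998 ]), np.float64(0.1464377180432224))Traceback (most recent call last):
  File "<stdin>", line 14, in <module>
  File "h.py", line 31, in fit
    r=minimize(cost,x0,method='Nelder-Mead',options=dict(initial_simplex=[x0,np.add(x0,[.02,0,0]),np.add(x0,[0,.02,0]),np.add(x0,[0,0,.15])],xatol=2e-4,fatol=1e-4,maxiter=150));return r.x,r.fun
    res = _minimize_neldermead(fun, x0, args, callback, bounds=bounds,
                               **options)
    fxc = func(xc)
    fx = function(np.copy(x), *(wrapper_args + args))
  File "h.py", line 30, in cost
    def cost(q): return sum((np.abs(cv2.GaussianBlur(sil(n,parts,q[0],q[1],z,q[2]),(0,
[... 367 characters left out ...]
,q[0],q[1],z,q[2]),(0,0),2)-cv2.GaussianBlur(m.astype(float),(0,0),2))).sum()/m.sum() for n,m in masks.items())
                                                     ~~~^^^^^^^^^^^^^^^^^^^^^^^^^^
  File "h.py", line 27, in sil
    uv=(proj(n,place(p,x,y,z,yaw))*S).astype(np.int32);cv2.fillConvexPoly(m,cv2.convexHull(uv),255)
        ~~~~^^^^^^^^^^^^^^^^^^^^^^
  File "h.py", line 9, in proj
    c,M,p=cam(n);q=(np.atleast_2d(P)-p)@M;return np.c_[c['fx']*q[:,0]/q[:,2]+c['cx'],c['fy']*q[:,1]/q[:,2]+c['cy']]
          ~~~^^^
  File "h.py", line 5, in cam
    c=camera_info(n);return c,R.from_quat(c['orientation']).as_matrix(),np.array(c['xyz'])
ValueError: time passes only in moves, steps and waits
```

Request:
{"api": "drive_tool", "payload": {
  "increments": "0.9 -0.5 -0.2 0 0 0 0;0.9 -0.5 -0.2 0 0 0 0;0.9 -0.5 -0.2 0 0 0 0;0.9 -0.5 -0.2 0 0 0 0;0.9 -0.5 -0.2 0 0 0 0;0.9 -0.5 -0.2 0 0 0 0;0.9 -0.5 -0.2 0 0 0 0;0.9 -0.5 -0.2 0 0 0 0;0.9 -0.5 -0.2 0 0 0 0;0.9 -0.5 -0.2 0 0 0 0"
}}

```text
t: 1.63
eef_pos: [0.3861, -0.3889, 0.2558]
ee_rot: [0.984, 0.177, 0.0, 0.0]
ft_force: [0.3, 0.6, -0.3]
finger_gap: 0.094
```

Request:
{"api": "drive_tool", "payload": {
  "increments": "0.9 -0.5 -0.1 0 0 0 0;0.9 -0.5 -0.1 0 0 0 0;0.9 -0.5 -0.1 0 0 0 0;0.9 -0.5 -0.1 0 0 0 0;0.9 -0.5 -0.1 0 0 0 0;0.9 -0.5 -0.1 0 0 0 0;0.9 -0.5 -0.1 0 0 0 0;0.9 -0.5 -0.1 0 0 0 0;0.9 -0.5 -0.1 0 0 0 0;0.9 -0.5 -0.1 0 0 0 0"
}}

```text
t: 2.47
eef_pos: [0.5533, -0.1932, 0.2807]
ee_rot: [0.984, 0.177, 0.0, 0.0]
ft_force: [-0.1, -0.5, -0.1]
finger_gap: 0.0937
```

Request:
{"api": "drive_tool", "payload": {
  "increments": "0.3 -0.5 0 0 0 -1 0;0 0 0 0 0 -1 0;0 0 0 0 0 -1 0;0 0 0 0 0 -1 0;0 0 0 0 0 -1 0;0 0 0 0 0 -1 0;0 0 0 0 0 -1 0;0 0 0 0 0 -1 0;0 0 0 0 0 -0.7 0;0 0 0 0 0 0 0"
}}

```text
t: 3.3
eef_pos: [0.5553, -0.1799, 0.2805]
ee_rot: [0.847, 0.531, 0.0, -0.0]
ft_force: [0.4, -0.9, 0.6]
finger_gap: 0.0939
```

```bash
python3 - <<'E'
s=open('h.py').read()
s=s.replace("def cam(n):\n    c=camera_info(n);return","_c={}\ndef cam(n):\n    if n not in _c: _c[n]=camera_info(n)\n    c=_c[n];return")
open('h.py','w').write(s)
E
python3 - <<'E'
from h import *
o=get_obs();print(o['eef_pos'],np.degrees(R.from_quat(o['ee_rot']).as_euler('xyz')),o['joints'].round(2))
f=grab_frame('wrist').copy();print(camera_info('wrist'))
for t in('tbar','ejector'):
    for r in nets.outline_of(t,'wrist')[:2]: print(t,r['score'],r['extent'])
for a in STAND:
    cv2.polylines(f,[cv2.convexHull(proj('wrist',place(a,.62,-.1232,0,1.1167)).astype(np.int32))],True,(255,0,0),1)
cv2.imwrite('pics/w1.png',f[...,::-1])
E
```

```text
[ 0.5552542  -0.17993476  0.28045789] [-1.79993838e+02 -3.98529241e-03  6.41195954e+01] [ 0.58  0.31 -0.4   1.62  0.12  1.24 -0.3 ]
{'fx': 272.7528416111785, 'fy': 272.7528416111785, 'cx': 256.2940463019985, 'cy': 192.10238868096823, 'xyz': array([ 0.58757896, -0.11402354,  0.45995701]), 'orientation': array([ 0.96650812, -0.22472387, -0.02809309,  0.12071464])}
tbar 0.95 [262.1, 47.2, 306.0, 112.3]
ejector 0.96 [254.3, 22.4, 307.3, 155.0]
```

View pics/w1.png

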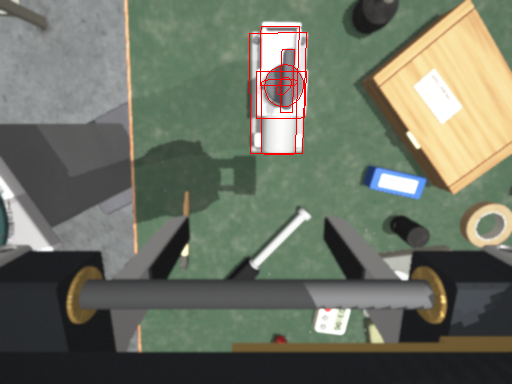

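The wrist view shows the stand upright in the image (about 255–307, 22–155) with the bar at about (284,80); the model overlay is within a few pixels. I refine using the wrist masks.

Run:
```python
from h import *
f=grab_frame('wrist').copy()
T=nets.outline_of('tbar','wrist')[0]['pixels'];E=nets.outline_of('ejector','wrist')[0]['pixels']|T
rd=[r for r in nets.outline_of('rod_grip','wrist')];print('rod',[(r['score'],r['extent']) for r in rd])
q,c=fit({'wrist':E},STAND,0,[.62,-.1232,1.1167]);print('stand',q,c, 'tbar',place(np.array([36,0,145.]),q[0],q[1],0,q[2]))
q2,c2=fit({'wrist':T},STAND[3:6],0,q);print('tbar-mask fit',q2,c2,place(np.array([36,0,145.]),q2[0],q2[1],0,q2[2]))
for a in STAND: cv2.polylines(f,[cv2.convexHull(proj('wrist',place(a,q[0],q[1],0,q[2])).astype(np.int32))],True,(255,0,0),1)
g=f.copy();g[T]=(0,255,0)
cv2.imwrite('pics/w2.png',cv2.resize(np.hstack([f[10:165,235:325],g[10:165,235:325]]),None,fx=3.8,fy=3.8,interpolation=0)[...,::-1])
```

```text
rod [(0.73, [229.1, 209.5, 309.0, 278.3])]
stand [ 0.62117037 -0.12109601  1.11212033] 0.028928371252775417 tbar [ 0.63710978 -0.08881699  0.145     ]
tbar-mask fit [ 0.62281461 -0.12159774  1.15086217] 0.08289793271082778 [ 0.63749183 -0.08872557  0.145     ]
```

View pics/w2.png

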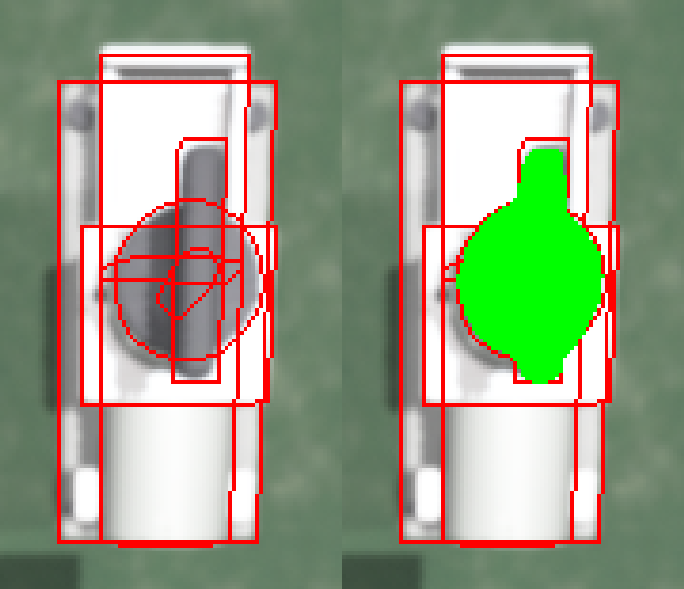

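Request:
{"api": "drive_tool", "payload": {
  "increments": "0.94 0.27 0.4 0 0 0 0;0.94 0.27 0.4 0 0 0 0;0.94 0.27 0.4 0 0 0 0;0.94 0.27 0.4 0 0 0 0;0.94 0.27 0.4 0 0 0 0;0 0 0 0 0 0 0;0 0 0 0 0 0 0"
}}

```text
t: 4.23
eef_pos: [0.6374, -0.0877, 0.2295]
ee_rot: [0.848, 0.53, -0.0, -0.001]
ft_force: [0.5, -0.3, 0.2]
finger_gap: 0.0941
```

Run:
```python
from h import *
o=get_obs();print(o['eef_pos'],np.degrees(R.from_quat(o['ee_rot']).as_euler('xyz')))
f=grab_frame('wrist').copy()
r=nets.outline_of('tbar','wrist')
if r:
    T=r[0]['pixels'];print(r[0]['extent'],T.sum())
    q2,c2=fit({'wrist':T},STAND[3:6],0,[.621,-.121,1.115]);print(q2,c2,place(np.array([36,0,145.]),q2[0],q2[1],0,q2[2]))
for a in STAND[3:6]: cv2.polylines(f,[cv2.convexHull(proj('wrist',place(a,.6211,-.1211,0,1.115)).astype(np.int32))],True,(255,0,0),1)
cv2.imwrite('pics/w3.png',f[...,::-1])
```

```text
[ 0.6373831  -0.08774019  0.22950259] [-1.79906547e+02 -1.03351587e-02  6.40327456e+01]
[232.9, 168.5, 282.7, 232.3] 1505
[ 0.62064419 -0.12339191  1.09452373] 0.08001034478176607 [ 0.63714911 -0.09139835  0.145     ]
```

View pics/w3.png

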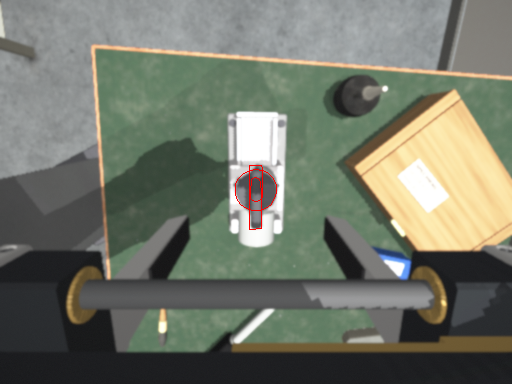

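The bar sits at about (256,197), centred between the fingers (image midline 256) and aligned with them. I descend and grip.

Request:
{"api": "drive_tool", "payload": {
  "increments": "0 0 0.9 0 0 0 0;0 0 0.9 0 0 0 0;0 0 0.9 0 0 0 0;0 0 0.9 0 0 0 0;0 0 0.5 0 0 0 0.5;0 0 0 0 0 0 0.8;0 0 0 0 0 0 1;0 0 0 0 0 0 1;0 0 0 0 0 0 1;0 0 0 0 0 0 1",
  "grip_force": 40
}}

```text
t: 5.17
eef_pos: [0.6378, -0.0892, 0.1292]
ee_rot: [0.848, 0.529, 0.001, 0.001]
ft_force: [0.2, 0.5, -0.6]
finger_gap: 0.0572
```

Request:
{"api": "drive_tool", "payload": {
  "increments": "0 0 0 0 0 0 1;0 0 0 0 0 0 1;0 0 0 0 0 0 1;0 0 0 0 0 0 1;0 0 0 0 0 0 1;0 0 0 0 0 0 1;0 0 0 0 0 0 1;0 0 0 0 0 0 1",
  "grip_force": 50
}}

```text
t: 5.83
eef_pos: [0.6369, -0.0889, 0.1279]
ee_rot: [0.848, 0.53, -0.0, -0.0]
ft_force: [-3.2, 1.9, 1.8]
finger_gap: 0.0112
```

Request:
{"api": "drive_tool", "payload": {
  "increments": "0 0 -0.15 0 0 0 1;0 0 -0.15 0 0 0 1;0 0 -0.15 0 0 0 1;0 0 0 0 0 0 1;0 0 0 0 0 0 1"
}}

```text
t: 6.25
eef_pos: [0.6368, -0.089, 0.139]
ee_rot: [0.848, 0.53, -0.0, -0.0]
ft_force: [-2.8, 1.6, -8.8]
finger_gap: 0.0117
```

Request:
{"api": "drive_tool", "payload": {
  "increments": "0 0 0 0 0 -0.7 1;0 0 0 0 0 -0.8 1;0 0 0 0 0 -0.8 1;0 0 0 0 0 -0.8 1;0 0 0 0 0 -0.8 1;0 0 0 0 0 0 1;0 0 0 0 0 0 1"
}}

```text
t: 6.83
eef_pos: [0.6366, -0.0889, 0.1387]
ee_rot: [0.747, 0.665, -0.0, -0.001]
ft_force: [-4.9, 3.3, -8.3]
finger_gap: 0.0114
```

Request:
{"api": "drive_tool", "payload": {
  "increments": "0 0 -0.03 0 0 -0.8 1;0 0 -0.03 0 0 -0.8 1;0 0 -0.03 0 0 -0.8 1;0 0 -0.03 0 0 -0.8 1;0 0 -0.03 0 0 -0.8 1;0 0 0 0 0 0 1"
}}

```text
t: 7.33
eef_pos: [0.6364, -0.089, 0.1423]
ee_rot: [0.619, 0.786, -0.0, -0.001]
ft_force: [-5.4, 2.8, -9.3]
finger_gap: 0.0113
```

Request:
{"api": "drive_tool", "payload": {
  "increments": "0 0 -0.03 0 0 -0.8 1;0 0 -0.03 0 0 -0.8 1;0 0 -0.03 0 0 -0.8 1;0 0 -0.03 0 0 -0.8 1;0 0 -0.03 0 0 -0.8 1;0 0 -0.02 0 0 -0.8 1;0 0 0 0 0 -0.8 1;0 0 0 0 0 -0.8 1;0 0 0 0 0 0 1"
}}

```text
t: 8.08
eef_pos: [0.6359, -0.0892, 0.1462]
ee_rot: [0.378, 0.926, -0.0, -0.002]
ft_force: [-8.2, 2.1, -10.8]
finger_gap: 0.0117
```

Run:
```python
from h import *
o=get_obs();print(o['eef_pos'],R.from_quat(o['ee_rot']).as_euler('xyz'),o['ft_force'],o['moment'],o['joints'].round(2))
```

```text
[ 0.63591422 -0.08918587  0.14617893] [-3.13956107e+00 -2.51554043e-03  2.36569781e+00] [ -8.17404895   2.11277199 -10.8186672 ] [0.64390719 1.88882099 0.0689984 ] [ 0.57  0.6  -0.68  1.6   0.41  1.09  0.58]
```

Request:
{"api": "drive_tool", "payload": {
  "increments": "0 0 0 0 0 -0.6 1;0 0 0 0 0 -0.6 1;0 0 0 0 0 -0.4 1;0 0 0 0 0 0 1;0 0 0 0 0 0 1"
}}

```text
t: 8.5
eef_pos: [0.6359, -0.0893, 0.1462]
ee_rot: [0.315, 0.949, -0.0, -0.002]
ft_force: [-7.7, 3.0, -10.4]
finger_gap: 0.0117
```

Run:
```python
from h import *
o=get_obs();print(o['eef_pos'],R.from_quat(o['ee_rot']).as_euler('xyz'),o['ft_force'],o['moment'],o['joints'].round(2))
```

```text
[ 0.63590087 -0.08926669  0.14617832] [-3.13978433e+00 -2.70270181e-03  2.50070033e+00] [ -7.67783295   2.99292426 -10.42062317] [0.58106787 2.03014661 0.00686825] [ 0.59  0.61 -0.71  1.6   0.43  1.1   0.7 ]
```

Request:
{"api": "drive_tool", "payload": {
  "increments": "0 0 0.04 0 0 0 1;0 0 0 0 0 0 0.8;0 0 0 0 0 0 0.5;0 0 0 0 0 0 0.3;0 0 0 0 0 0 0;0 0 -0.6 0 0 0 0;0 0 -0.9 0 0 0 0;0 0 -0.9 0 0 0 0;0 0 -0.9 0 0 0 0;0 0 -0.9 0 0 0 0"
}}

```text
t: 9.33
eef_pos: [0.6375, -0.0891, 0.2528]
ee_rot: [0.314, 0.949, 0.0, 0.0]
ft_force: [0.3, -0.4, 0.5]
finger_gap: 0.0687
```

Run:
```python
from h import *
o=get_obs();print(o['eef_pos'],R.from_quat(o['ee_rot']).as_euler('xyz'),o['finger_gap'])
f=grab_frame('wrist');w=cv2.resize(f,None,fx=1,fy=1)
s=grab_frame('side')
for n in('side','wrist'):
    grab_frame(n)
    for r in nets.outline_of('tbar',n)[:1]: print(n,r['extent'])
    print(n,'rod',[(r['score'],r['extent']) for r in nets.outline_of('rod_grip',n)[:1]])
c=cv2.resize(s[90:230,220:330],(302,384))
cv2.imwrite('pics/w4.png',np.hstack([w[:,:498],c])[...,::-1])
```

```text
[ 0.63745647 -0.08910783  0.25277164] [3.14106856e+00 8.47992111e-04 2.50294973e+00] 0.06867058416312996
side [266.6, 129.2, 291.8, 158.7]
side rod [(0.56, [203.7, 242.3, 290.3, 301.2])]
wrist [235.0, 161.7, 281.8, 225.8]
wrist rod [(0.73, [14.2, 149.1, 149.6, 232.1])]
```

View pics/w4.png

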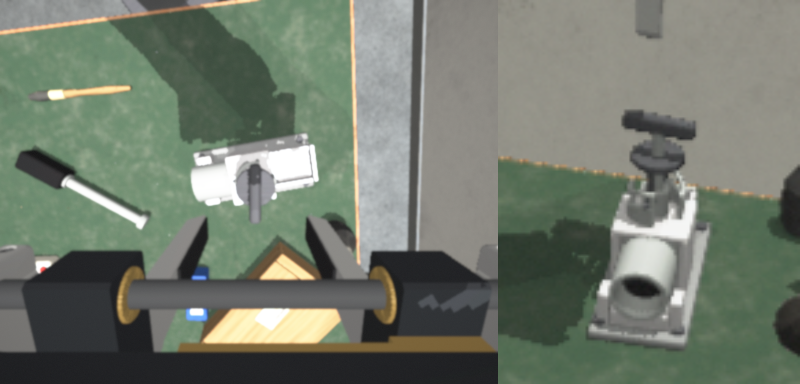

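The screw stays up, with the bar turned across the stand (side crop, about (658,125)). In the wrist view the whole rod is visible, from (18,160) to (145,222), so I fit it and work out the move.

Run:
```python
from h import *
grab_frame('wrist')
T=nets.outline_of('rod_grip','wrist')[0]['pixels']
q,c=fit({'wrist':T},ROD,.015,[.443,-.351,.388]);print('rod',q,c)
E=nets.outline_of('ejector','wrist')[0]['pixels']|nets.outline_of('tbar','wrist')[0]['pixels']
up=[STAND[0],STAND[1],STAND[2],STAND[6],STAND[3]+[0,0,17],STAND[4]+[0,0,17]]
b=STAND[5]-[36,0,-17];b=R.from_euler('z',1.38).apply(b)+[36,0,0];up.append(b)
print('stand',fit({'wrist':E},up,0,[.621,-.122,1.115]))
```

```text
rod [ 0.44517835 -0.34698799  0.38582258] 0.09376078859335574
stand (array([ 0.62274349, -0.11991658,  1.11002593]), np.float64(0.023487933780536697))
```

Request:
{"api": "drive_tool", "payload": {
  "increments": "0 0 -0.3 0 0 1 0;0 0 0 0 0 1 0;0 0 0 0 0 1 0;0 0 0 0 0 1 0;0 0 0 0 0 1 0;0 0 0 0 0 1 0;0 0 0 0 0 1 0;0 0 0 0 0 1 0;0 0 0 0 0 1 0;0 0 0 0 0 1 0"
}}

```text
t: 10.77
eef_pos: [0.6372, -0.0891, 0.2585]
ee_rot: [0.687, 0.727, -0.0, -0.0]
ft_force: [-1.0, -0.0, -0.4]
finger_gap: 0.0942
```

Request:
{"api": "drive_tool", "payload": {
  "increments": "0 0 0 0 0 1 0;0 0 0 0 0 1 0;0 0 0 0 0 1 0;0 0 0 0 0 1 0;0 0 0 0 0 1 0;0 0 0 0 0 1 0;0 0 0 0 0 1 0;0 0 0 0 0 1 0;0 0 0 0 0 1 0;0 0 0 0 0 1 0"
}}

```text
t: 11.6
eef_pos: [0.6372, -0.0891, 0.2585]
ee_rot: [0.93, 0.368, -0.0, -0.0]
ft_force: [-0.4, -0.2, -0.5]
finger_gap: 0.0942
```

Request:
{"api": "drive_tool", "payload": {
  "increments": "0 0 0 0 0 1 0;0 0 0 0 0 1 0;0 0 0 0 0 1 0;0 0 0 0 0 1 0;0 0 0 0 0 0.2 0;0 0 0 0 0 0 0"
}}

```text
t: 12.1
eef_pos: [0.6372, -0.089, 0.2586]
ee_rot: [0.981, 0.195, -0.0, -0.0]
ft_force: [1.1, -0.1, 0.6]
finger_gap: 0.094
```

Request:
{"api": "drive_tool", "payload": {
  "increments": "-0.925 0.553 0 0 0 0 0;-0.925 0.553 0 0 0 0 0;-0.925 0.553 0 0 0 0 0;-0.925 0.553 0 0 0 0 0;-0.925 0.553 0 0 0 0 0;-0.925 0.553 0 0 0 0 0;-0.925 0.553 0.5 0 0 0 0;-0.925 0.553 0.5 0 0 0 0;-0.925 0.553 0.5 0 0 0 0;-0.925 0.553 0.5 0 0 0 0"
}}

```text
t: 12.93
eef_pos: [0.4753, -0.3061, 0.2082]
ee_rot: [0.981, 0.196, 0.0, 0.0]
ft_force: [0.7, -0.6, -0.4]
finger_gap: 0.0945
```

Request:
{"api": "drive_tool", "payload": {
  "increments": "-0.925 0.553 0.5 0 0 0 0;-0.925 0.553 0.5 0 0 0 0;0 0 0 0 0 0 0;0 0 0 0 0 0 0"
}}

```text
t: 13.27
eef_pos: [0.4429, -0.3493, 0.1831]
ee_rot: [0.981, 0.195, -0.001, -0.0]
ft_force: [1.2, 0.7, 0.3]
finger_gap: 0.0943
```

Run:
```python
from h import *
o=get_obs();print(o['eef_pos'],R.from_quat(o['ee_rot']).as_euler('xyz'),o['finger_gap'])
f=grab_frame('wrist').copy()
for r in nets.outline_of('rod_grip','wrist')[:1]: print(r['score'],r['extent'])
for a in ROD: cv2.polylines(f,[cv2.convexHull(proj('wrist',place(a,.4443,-.3485,.015,.386)).astype(np.int32))],True,(255,0,0),1)
cv2.imwrite('pics/w5.png',f[...,::-1])
```

```text
[ 0.4429213  -0.34930403  0.18305142] [-3.14051597e+00  8.83454844e-04  3.91831520e-01] 0.09434342419546868
0.93 [247.4, 33.8, 267.1, 208.2]
```

View pics/w5.png

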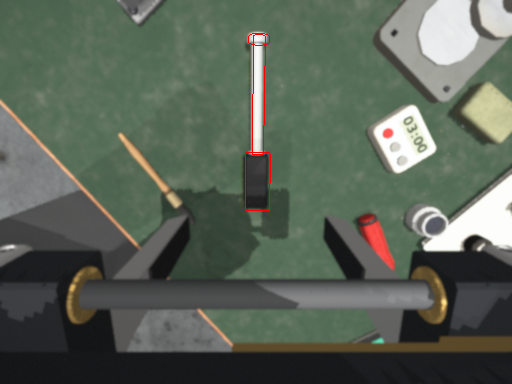

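The overlay matches the rod, with the handle at about (257,182) centred between the fingers. I descend and grip.

Request:
{"api": "drive_tool", "payload": {
  "increments": "0 0 0.9 0 0 0 0;0 0 0.9 0 0 0 0;0 0 0.9 0 0 0 0;0 0 0.9 0 0 0 0;0 0 0.9 0 0 0 0;0 0 0.9 0 0 0 0;0 0 0.9 0 0 0 0;0 0 0.5 0 0 0 0;0 0 0.3 0 0 0 0;0 0 0 0 0 0 0"
}}

```text
t: 14.2
eef_pos: [0.4442, -0.3476, 0.0054]
ee_rot: [0.981, 0.195, -0.0, -0.001]
ft_force: [-0.8, -0.2, 0.3]
finger_gap: 0.094
```

Request:
{"api": "drive_tool", "payload": {
  "increments": "0 0 0 0 0 0 0.5;0 0 0 0 0 0 0.7;0 0 0 0 0 0 0.8;0 0 0 0 0 0 1;0 0 0 0 0 0 1;0 0 0 0 0 0 1;0 0 0 0 0 0 1;0 0 0 0 0 0 1;0 0 0 0 0 0 1;0 0 0 0 0 0 1",
  "grip_force": 60
}}

```text
t: 15.03
eef_pos: [0.444, -0.3484, 0.0061]
ee_rot: [0.981, 0.195, -0.0, -0.0]
ft_force: [-0.3, -0.4, 0.3]
finger_gap: 0.0309
```

Request:
{"api": "drive_tool", "payload": {
  "increments": "0 0 -0.66 0 0 0 1;0 0 -0.66 0 0 0 1;0 0 0 0 0 -1 1;0 0 0 0 0 -1 1;0 0 0 0 0 -1 1;0 0 0 0 0 -1 1;0 0 0 0 0 -1 1;0 0 0 0 0 -1 1;0 0 0 0 0 -1 1;0 0 0 0 0 -1 1"
}}

```text
t: 15.87
eef_pos: [0.4439, -0.3483, 0.039]
ee_rot: [0.854, 0.52, -0.0, -0.0]
ft_force: [-0.3, 0.3, -2.0]
finger_gap: 0.0297
```

Request:
{"api": "drive_tool", "payload": {
  "increments": "0 0 0 0 0 -0.25 1;0.48 0.58 0 0 0 0 1;0.48 0.58 0 0 0 0 1;0.48 0.58 0 0 0 0 1;0.48 0.58 0 0 0 0 1;0 0 0 0 0 0 1;0 0 0 0 0 0 1;0 0 0 0 0 0 1"
}}

```text
t: 16.53
eef_pos: [0.5166, -0.3312, 0.0389]
ee_rot: [0.85, 0.527, -0.0, -0.0]
ft_force: [-1.0, 0.1, -1.9]
finger_gap: 0.0294
```

Run:
```python
from h import *
o=get_obs();print(o['eef_pos'],R.from_quat(o['ee_rot']).as_euler('xyz'),o['finger_gap'])
p=o['eef_pos']-[.622,-.1205,0];y=1.112;print('stand frame',p@[np.cos(y),np.sin(y),0],p@[-np.sin(y),np.cos(y),0])
ims=[]
for n in('wrist','scene'):
    f=grab_frame(n).copy()
    for a in (STAND[1],):cv2.polylines(f,[cv2.convexHull(proj(n,place(a,.622,-.1205,0,1.112)).astype(np.int32))],True,(255,0,0),1)
    a=np.array([[x,0,48.] for x in(-150,-65,-50)]);cv2.polylines(f,[proj(n,place(a,.622,-.1205,0,1.112)).astype(np.int32)],False,(255,0,0),1)
    ims.append(f)
a=cv2.resize(ims[0][0:220,180:340],(400,550));b=cv2.resize(ims[1][130:295,200:320],(400,550))
cv2.imwrite('pics/w6.png',np.hstack([a,b])[...,::-1])
```

```text
[ 0.51659247 -0.3311946   0.03887153] [-3.14067803e+00  2.97425994e-04  1.11036140e+00] 0.02938133808984316
stand frame -0.23558762222979115 0.001196784503293098
```

View pics/w6.png

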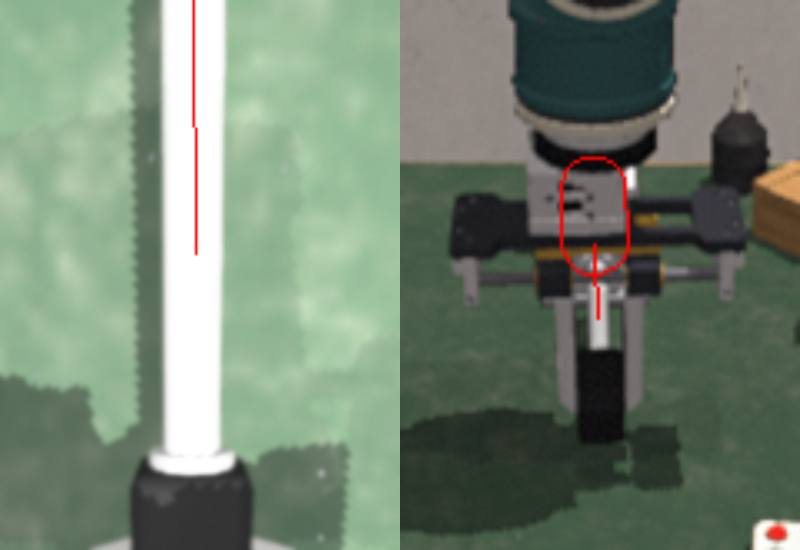

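The rod lies on the tube's axis line in both views, so I insert it.

Request:
{"api": "drive_tool", "payload": {
  "increments": "0.4 0.04 0 0 0 0 1;0.4 0 0 0 0 0 1;0.4 0 0 0 0 0 1;0.4 0 0 0 0 0 1;0 0 0 0 0 0 1"
}}

```text
t: 17.05
eef_pos: [0.5374, -0.2926, 0.0393]
ee_rot: [0.849, 0.529, 0.001, -0.0]
ft_force: [1.0, 0.8, -2.9]
finger_gap: 0.0298
```

Request:
{"api": "drive_tool", "payload": {
  "increments": "0.3 0 0 0 0 0 1;0.3 0 0 0 0 0 1;0.3 0 0 0 0 0 1;0.3 0 0 0 0 0 1;0.3 0 0 0 0 0 1;0 0 0 0 0 0 1"
}}

```text
t: 17.55
eef_pos: [0.5535, -0.26, 0.0392]
ee_rot: [0.849, 0.528, 0.0, -0.0]
ft_force: [1.0, -0.2, -1.8]
finger_gap: 0.0297
```

Request:
{"api": "drive_tool", "payload": {
  "increments": "0.3 0 0 0 0 0 1;0.3 0 0 0 0 0 1;0.3 0 0 0 0 0 1"
}}

```text
t: 17.8
eef_pos: [0.5628, -0.2414, 0.0392]
ee_rot: [0.85, 0.527, 0.0, -0.0]
ft_force: [-0.6, -0.9, -2.3]
finger_gap: 0.0296
```

Request:
{"api": "drive_tool", "payload": {
  "increments": "0.25 0 0 0 0 0 1;0.25 0 0 0 0 0 1;0.25 0 0 0 0 0 1;0 0 0 0 0 0 1;0 0 0 0 0 0 1"
}}

```text
t: 18.22
eef_pos: [0.571, -0.2247, 0.0392]
ee_rot: [0.849, 0.528, 0.0, -0.0]
ft_force: [0.2, -0.0, -2.2]
finger_gap: 0.0297
```

Run:
```python
from h import *
o=get_obs();p=o['eef_pos']-[.622,-.1205,0];y=1.112;print(o['eef_pos'],o['ft_force'],'stand frame',p@[np.cos(y),np.sin(y),0],p@[-np.sin(y),np.cos(y),0])
ims=[]
for n in('wrist','side','scene'):
    f=grab_frame(n)
    r=nets.outline_of('slug_mid',n)[:2]
    print(n,[(q['score'],q['extent']) for q in r])
    ims.append(f)
a=cv2.resize(ims[0][0:220,180:340],(400,550));b=cv2.resize(ims[1][80:245,210:330],(400,550))
cv2.imwrite('pics/w7.png',np.hstack([a,b])[...,::-1])
```

```text
[ 0.5710036  -0.22468709  0.03916249] [ 0.23183493 -0.03493275 -2.17706588] stand frame -0.11599744728994577 -0.00041858945218968525
wrist []
side []
scene []
```

View pics/w7.png

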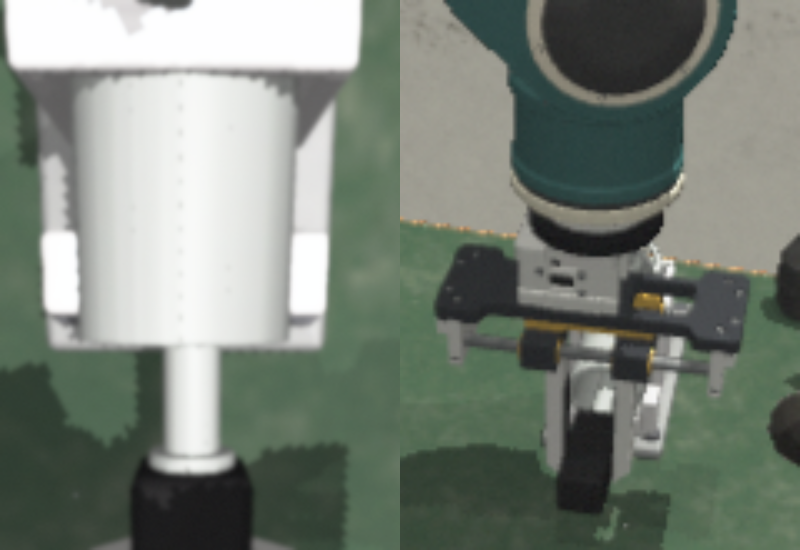

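The rod is centred in the entry mouth (left crop, about (190,345)) and the handle is clear of it. I push about 8 mm further for margin, then withdraw.

Request:
{"api": "drive_tool", "payload": {
  "increments": "0.16 0 0 0 0 0 1;0.16 0 0 0 0 0 1;0 0 0 0 0 0 1;0 0 0 0 0 0 1;0 0 0 0 0 0 1;-0.4 0 0 0 0 0 1;-0.6 0 0 0 0 0 1;-0.6 0 0 0 0 0 1;-0.6 0 0 0 0 0 1;-0.6 0 0 0 0 0 1"
}}

```text
t: 19.35
eef_pos: [0.5419, -0.2832, 0.0391]
ee_rot: [0.85, 0.527, -0.0, 0.0]
ft_force: [0.7, 0.1, -1.2]
finger_gap: 0.0295
```

Request:
{"api": "drive_tool", "payload": {
  "increments": "-0.6 0 0 0 0 0 1;-0.6 0 0 0 0 0 1;-0.6 0 0 0 0 0 1;-0.6 0 0 0 0 0 1;-0.6 0 0 0 0 0 1;-0.5 0 0 0 0 0 1;-0.3 0 0 0 0 0 1;0 0 0 0 0 0 1;0 0 0 0 0 0 1"
}}

```text
t: 20.1
eef_pos: [0.501, -0.366, 0.0392]
ee_rot: [0.85, 0.527, 0.0, -0.0]
ft_force: [0.3, 0.3, -2.3]
finger_gap: 0.0298
```

Run:
```python
from h import *
o=get_obs();p=o['eef_pos']-[.622,-.1205,0];y=1.112;print(o['eef_pos'],o['ft_force'],'stand frame',p@[np.cos(y),np.sin(y),0],p@[-np.sin(y),np.cos(y),0])
ims=[]
for n in('wrist','side','scene'):
    f=grab_frame(n)
    print(n,[(q['score'],q['extent']) for q in nets.outline_of('slug_mid',n)[:2]])
```

```text
[ 0.50103634 -0.36603538  0.03915948] [ 0.33651663  0.32021635 -2.25683655] stand frame -0.2737147186847501 -0.00028571747649298873
wrist []
side []
scene []
```

Request:
{"api": "drive_tool", "payload": {
  "increments": "0 0 0.4 0 0 0 1;0 0 0.4 0 0 0 1;0 0 0.3 0 0 0 1;0 0 0.2 0 0 0 1;0 0 0 0 0 0 1;0 0 0 0 0 0 0.6;0 0 0 0 0 0 0.5;0 0 0 0 0 0 0.2;0 0 0 0 0 0 0;0 0 0 0 0 0 0",
  "grip_force": 20
}}

```text
t: 21.23
eef_pos: [0.5013, -0.3659, 0.0068]
ee_rot: [0.849, 0.528, 0.0, 0.0]
ft_force: [-1.1, -0.1, -0.5]
finger_gap: 0.0596
```

Request:
{"api": "drive_tool", "payload": {
  "increments": "0 0 0 0 0 0 0;0 0 0 0 0 0 0;0 0 -0.5 0 0 0 0;0 0 -0.9 0 0 0 0;0 0 -0.9 0 0 0 0;0 0 -0.9 0 0 0 0;0 0 -0.9 0 0 0 0;0 0 -0.9 0 0 0 0;0 0 -0.9 0 0 0 0;0 0 -0.9 0 0 0 0"
}}

```text
t: 22.07
eef_pos: [0.5012, -0.3656, 0.1789]
ee_rot: [0.849, 0.528, 0.0, 0.0]
ft_force: [1.0, 1.0, 0.7]
finger_gap: 0.094
```

Request:
{"api": "drive_tool", "payload": {
  "increments": "0.9 0 -0.9 0 0 0 0;0.9 0 -0.9 0 0 0 0;0.9 0 -0.9 0 0 0 0;0.9 0 0 0 0 0 0;0.9 0 0 0 0 0 0;0.9 0 0 0 0 0 0;0.9 0 0 0 0 0 0;0.9 0 0 0 0 0 0;0.6 0 0 0 0 0 0;0 0 0 0 0 0 0"
}}

```text
t: 22.9
eef_pos: [0.5889, -0.1871, 0.2453]
ee_rot: [0.848, 0.53, 0.001, -0.0]
ft_force: [-0.3, -0.0, -0.1]
finger_gap: 0.0938
```

Run:
```python
from h import *
o=get_obs();print(o['eef_pos'],o['ft_force'],o['finger_gap'])
f=grab_frame('wrist').copy()
r=nets.outline_of('slug_mid','wrist')[:2];print([(q['score'],q['extent']) for q in r])
S=cyl('x',(0,0,45),19,50,90)
if r:
    m=r[0]['pixels'];ys,xs=np.nonzero(m);P=unproj('wrist',(xs.min()+xs.max())/2,(ys.min()+ys.max())/2,.05);d=P-[.622,-.1205,P[2]];print('slug x beyond mouth approx',d@[np.cos(1.112),np.sin(1.112),0]-.05)
print('mouth/slug model px',proj('wrist',place(np.array([[50,0,60],[55,0,60],[102,0,60.],[118,0,46]]),.622,-.1205,0,1.112)).round(0).tolist())
k=nets.outline_of('rod_grip','wrist');print([(q['score'],q['extent']) for q in k[:1]])
if k: print('rod',fit({'wrist':k[0]['pixels']},ROD,.015,[.501,-.366,1.11]))
cv2.imwrite('pics/w8.png',np.hstack([f[:,150:400],cv2.resize(f[30:180,200:320],(307,384))])[...,::-1])
```

```text
[ 0.58891311 -0.18713997  0.24531455] [-0.32682282 -0.02595511 -0.11819013] 0.09377726189216697
[(0.76, [240.1, 32.8, 270.3, 67.2])]
slug x beyond mouth approx 0.03411052656273787
mouth/slug model px [[256.0, 77.0], [256.0, 73.0], [256.0, 31.0], [256.0, 20.0]]
[(0.91, [244.6, 190.3, 264.4, 278.4])]
rod (array([ 0.49892944, -0.37153615,  1.11443204]), np.float64(0.7798985973584547))
```

View pics/w8.png

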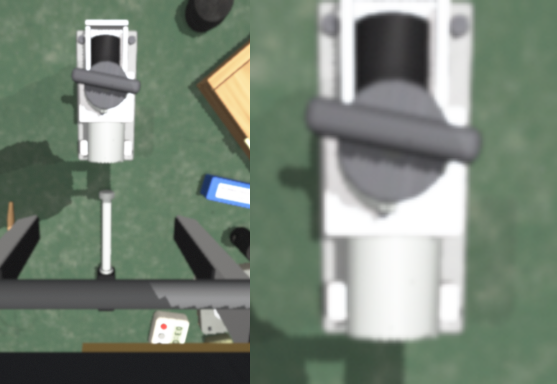

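The slug lies in the landing trough (crop about (390,48)). Its front edge puts the centre about 28 mm beyond the exit mouth, and the network box gives about 34 mm. The bar is still across the stand, and the rod is on the bench clear of the base. I hand in.

```bash
python3 -c "
from cell import ticket,get_obs
print(ticket.sign_off(),get_obs()['t'])"
```

```text
the job is handed in; nothing more can be done
the job is handed in; nothing more can be done
```

I finished all the steps and handed the job in at about 23 s of the 54 s. The sign-off gave no verdict.

- **Screw:** I pulled it up 11 mm, then turned it about 1.38 rad anticlockwise while it rose to about 18 mm. These figures come from the gripper's own pose. After I let go, the bar stayed up and across the stand, both then and in the last picture.
- **Slug:** I pushed it out with the rod, gripping only the rod's handle. In the last wrist picture it lies in the landing trough. Its front edge puts its centre about 28 mm beyond the exit mouth. The network's box gives about 34 mm, but part of the slug is hidden there by the screw's disc. Both are inside the 19.5–60 mm window.
- **Rod:** I drew it out and lowered it back to about its original lying height. It lies flat in front of the stand, and the gripper is clear of everything.

**Failed or weak checks:**
- The networks could not find the slug until the arm had moved away.
- The wrist force barely changed during the push, so I relied on the rod's position and the final picture.
- The last rod fit was poor because the gripper hid the handle, so I judged it flat from the picture and the height at which I let go.

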